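Tip the sorting skip into the pick bin and set it back

TASK

Slide the cardboard pick bin along its guides until it rests against the stop rail under the yellow tipping skip. Then tip the skip by its black bar past its catch, all the way over, so that all three brass valves fall into the bin, and ease the skip back - do not let it fall back - and press it home until its catch clicks in and it is fully upright again, holding it firmly against its stop for a moment with about 15 N to set the catch. Do not force anything, and leave the carton, the tape roll and the can alone.

Things in the scene. Friction and masses are not known exactly. Their poses are not given: they have to be found in the camera images.
- stand: Blue steel stand fixed to the table. Origin on the table below the middle of the hinge. Its x axis is parallel to the hinge; the skip tips to its -y side, where the bin slides. Posts 195 mm high at x = +-95 mm (y -13 to +37 mm). Two guide fences 14 mm high, inner faces at x = +-88 mm, from y = -270 to +20 mm. Nothing of it beyond y = +160 mm.
- stop_rail (a point): Middle of the bin stop's face, at y = +30 mm in the stand's frame and 30 mm up: two black rubber buffers (44 mm wide, 12 to 52 mm up, at x = +-50 mm) on a blue rail; they give about 1 mm per 2.5 N, 10 mm at most. The bin's low front rests against them when home.
- stand_hinge (a point): Centre of the skip's hinge axis, 170 mm above the table; axes as the stand's. The skip turns about its x axis. The upright skip is a yellow pan 140 mm wide, y -50 to +102 mm and z -32 to +62 mm from here, 0.4 to 0.8 kg.
- skip (a joint): Tilt of the skip in rad: 0 upright (home, padded stop), growing as it tips to the stand's -y side, 1.95 fully tipped (padded stop). It turns nearly freely. Empty it balances at about 1.25 rad: below that it falls back towards upright by its own weight, above it falls over to 1.95; nothing brakes it. Fingers pressing the bar level towards +y press it home.
- catch_roller (a point): Sprung roller catch on the stand's +x post, a pin on the skip's side rides over it. It holds the skip from 0 to about 0.28 rad: about 9 to 15 N, level at the bar, push the loaded skip out; eased back, the empty skip stops on it at about 0.25 to 0.3 rad until about 3 to 7 N at the bar press it through.
- skip_bar (a point): Middle of the skip's tipping bar: black, round, 16 mm thick, 136 mm long, parallel to the hinge, on two arms at x = +-60 mm, 48 mm beyond the back rim. Upright it is 120 mm to +y and 110 mm above the hinge; it swings on a 163 mm radius, up and over to -y. Free from above and both sides: fingers open 40 mm can stand astride it at every tilt, tips 20 mm below its centre.
- pick_bin: Loose cardboard parts bin, 160 mm (its x) by 170 mm (its y), walls 5 mm, 0.35 kg. Origin under the centre of its floor. Its low front (65 mm high, +y) faces the stand's stop rail, its high back wall (110 mm, -y) faces away. It stands between the fences, too far out; at the stop its origin is at y = -55 mm in the stand's frame.
- valve0: Loose brass valve body, 64 mm long (its y) by 30 mm by 28 mm, 90 g; origin under the centre. Starts lying in the skip.
- valve1: Loose brass valve body, 64 mm long (its y) by 30 mm by 28 mm, 90 g; origin under the centre. Starts lying in the skip.
- valve2: Loose brass valve body, 64 mm long (its y) by 30 mm by 28 mm, 90 g; origin under the centre. Starts lying in the skip.
- carton: Cardboard carton 120 x 80 x 70 mm behind the stand, bystander; origin under its centre.
- tape: Roll of green tape, 100 mm across, 48 mm high, bystander; origin under its centre.
- can: Closed can, 66 mm across, 110 mm high, bystander; origin under its centre.
Things that resemble listed ones, but are neither listed nor needed, are in the scene too. What is shaped like the pick_bin but green is not meant.

How it is judged:
By the outcome, as a careful person would: the job done as asked, in the order asked, and still so for the second after the job is handed in, with the robot touching nothing.
It also fails if it takes over 72 s, if anything falls off the work surface, if the arm or the gripper's body presses on something with over 40 N, if the wrist force passes 120 N, or if a joint passes its speed limit or range.

ROBOT

A 6-joint arm with a two-finger parallel gripper is mounted at the origin on the work surface. World frame = base frame: x ahead of the robot, y to its left, z up, the work surface at z = 0. Lengths are in m, angles in rad, forces in N, time in s.
With the tool pointing down it reaches from about 0.3 to 0.875 m from the base axis. Payload 6.4 kg.
Tool frame: the origin (TCP) lies midway between the tips of the shut fingers; the grasp point (between the pads) lies 19 mm behind it; x points along the fingers, y is the direction in which the jaws open and shut, and the axes are right-handed (so a half turn about x gives the same grasp; the last joint's range is limited). The gripper opens to 85 mm and grips with 20 to 120 N. Pads are 22 mm wide; open, the fingers measure 114 mm over their backs; the gripper's body (76 mm by 85 mm) begins 54 mm behind the grasp point. The pads swing forward as they close: fully open they stand 13 mm farther back than shut.
Start: joints at [0.992, 0.181, 1.607, -0, 1.354, -0.206], TCP at [0.209, 0.536, 0.231] pointing down, gripper open.
Joint ranges: [-2.99, 2.99], [-0.89, 2.07], [0.3, 2.58], [-1.14, 4.28], [0, 2.63], [-3.12, 3.12]. Speed limits (rad/s): [2.57, 2.57, 3.01, 3.14, 3.14, 3.14].

INTERFACE

Orientations are given as a unit quaternion [w, x, y, z].
In Python, from bench import ctrl gives the robot as it stands.
- The arm moves only by the tool servo_tool, never from a script. Its argument "targets" is a list of rows, each a list of 7 numbers: the turn, a rotation vector about the tool's x, y, z in rad, then the shift along the tool's x, y, z in mm, then the opening, from -1 (shut) to 1 (fully open). A call has exactly 8 rows; each row is the pose to reach, as a shift and turn from the pose measured when the call began, along the tool's axes at that moment; what a row does not reach only later rows make up. A row lasts 1/8 s, in which the tool goes at most 62.5 mm and 10.7 degrees, less where a joint would pass 70% of its speed; a pose out of reach is approached as far as the arm can. A call with a gripper value outside its range is refused whole. The fingers move at their own pace and stop on an object; the grip force is fixed at half the most. Time passes only in rows, so rows that repeat a pose let the fingers close, or fill a call up. It gives the time, the measured TCP pose, the force and the opening at its end, in the units of the state.
- ctrl.get_obs(): the state, without advancing time (a new reading comes with each control period).
- ctrl.camera(name): name is "scene" or "top" or "wrist"; returns a dict with "pixels" (480x640x3 uint8, blue, green, red), "intrinsics" (3x3 intrinsics, pixels), "R" (3x3) and "t" (3): a world point X has camera coordinates R X + t; the wrist camera has in their place "tool_from_camera" (4x4, takes a point from camera to tool coordinates, whose origin is the TCP and whose axes are the tool frame's). Camera axes: x right, y down, z forward; pixel columns grow to the right and rows downward; lengths in m; the calibration is good to about 2 mm. A picture is of the moment at which its call begins: read the wrist's pose just before it. There is no depth.
- ctrl.hand_in(): hands the job in, once; it reports no verdict.
The state is a dict: "time_s": time; "q": joint angles; "dq": joint speeds; "joint_efforts": joint torques, N m; "eef_pos": TCP position; "eef_rot": TCP orientation; "wrist_force": force on the tool from outside, world axes, zero at the start; "torque": the same for the moment, N m; "opening": opening from 0.0 (shut) to 1.0 (fully open).
Only numpy, scipy, OpenCV 4.12 (cv2) and the standard library are available. Lean on these libraries where they do the work, as an engineer would, in place of code of your own. Each camera call takes 0.05 s, during which the arm holds its last target.

## Working session

There is one attempt and no reset: what is moved stays moved. The work goes in short steps, Python scripts to look and compute and a tool call to move; the robot and the scene stay as the last step left them, time stands still between calls to the robot, and variables do not carry over. Pictures are saved under pics/ and viewed, and the job is handed in when it is done.

Besides the shell and the picture viewer there is one more tool, called as name(argument=value, ...), one argument or row to a line, values as JSON. servo_tool: Moves the arm, as the interface text tells. Its arguments: {"type":"object","properties":{"targets":{"type":"array","items":{"type":"array","items":{"type":"number"}}}},"required":["targets"]}

```bash
mkdir -p pics; ls
python3 - <<'E'
from bench import ctrl
import cv2,numpy as np
o=ctrl.get_obs();print({k:np.round(v,3).tolist() for k,v in o.items()})
for n in("scene","top","wrist"):
    c=ctrl.camera(n);cv2.imwrite(f"pics/{n}0.png",c["pixels"])
    print(n,{k:np.round(v,4).tolist() for k,v in c.items() if k!="pixels"})
E
```

```text
pics
{'time_s': 0.0, 'q': [0.992, 0.182, 1.608, 0.0, 1.354, -0.206], 'dq': [-0.003, 0.0, 0.001, -0.001, -0.0, 0.0], 'joint_efforts': [0.002, -44.486, -35.134, -0.0, 0.009, 0.0], 'eef_pos': [0.209, 0.535, 0.23], 'eef_rot': [0.695, 0.13, 0.695, -0.132], 'wrist_force': [0.243, -0.113, 1.107], 'torque': [-0.011, -0.003, -0.002], 'opening': 1.0}
scene {'intrinsics': [[472.3762, 0.0, 314.8126], [0.0, 472.3762, 244.6764], [0.0, 0.0, 1.0]], 'R': [[0.8351, 0.5501, -0.0059], [0.338, -0.5215, -0.7835], [-0.434, 0.6523, -0.6214]], 't': [-0.5617, -0.0635, 1.6987]}
top {'intrinsics': [[437.7185, 0.0, 321.3032], [0.0, 437.7185, 237.4892], [0.0, 0.0, 1.0]], 'R': [[-0.0174, -0.9998, -0.0042], [-0.989, 0.0178, -0.1467], [0.1467, 0.0016, -0.9892]], 't': [0.0391, 0.6613, 1.0294]}
wrist {'intrinsics': [[374.9818, 0.0, 315.779], [0.0, 374.9818, 233.9314], [0.0, 0.0, 1.0]], 'tool_from_camera': [[-0.0008, -0.3143, 0.9493, -0.1432], [1.0, 0.0009, 0.0011, -0.0012], [-0.0012, 0.9493, 0.3143, -0.0803], [0.0, 0.0, 0.0, 1.0]]}
```

View pics/scene0.png

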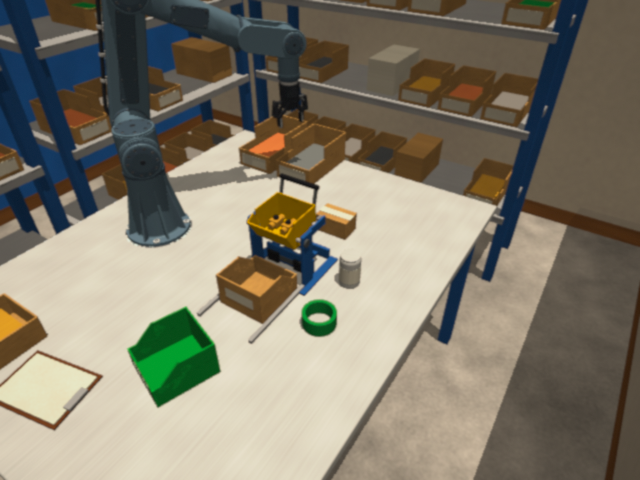

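View pics/top0.png

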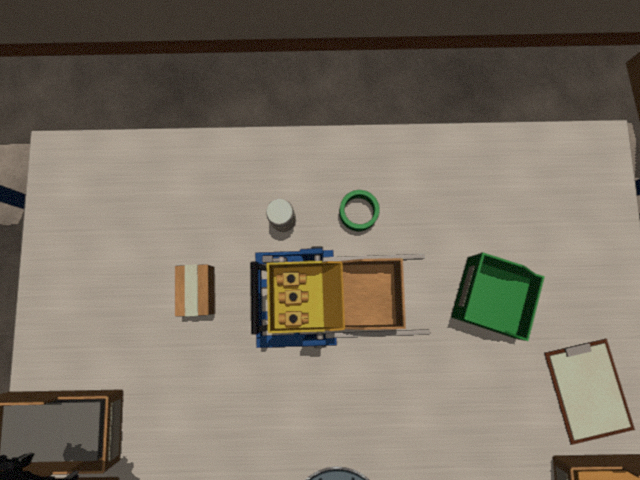

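The top view shows the skip at about (303,297), its black bar at (256,298) and the brown bin at (373,295). The green bin at (498,297) is the lookalike. The brown bins at (60,430) and (597,470) are not between the fences. I'll confirm with one enlarged crop.

Run:
```python
import cv2
a=cv2.imread("pics/top0.png")[235:360,160:440];cv2.imwrite("pics/topcrop.png",cv2.resize(a,None,fx=2.8,fy=2.8,interpolation=cv2.INTER_CUBIC))
a=cv2.imread("pics/scene0.png")[160:350,190:370];cv2.imwrite("pics/scenecrop.png",cv2.resize(a,None,fx=3.1,fy=3.1,interpolation=cv2.INTER_CUBIC))
```

```text
(no output)
```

View pics/topcrop.png

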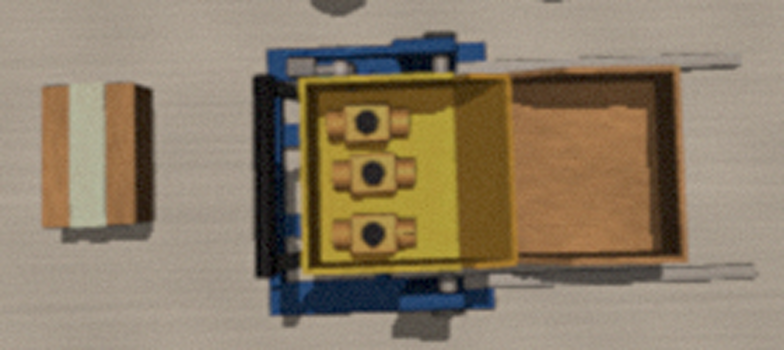

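View pics/scenecrop.png

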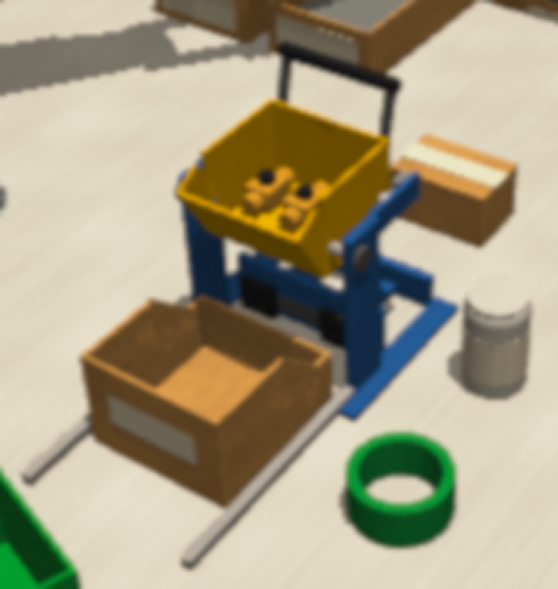

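The brown bin between the fences (crop 600,165) fits the pick_bin: its high back faces away from the stand and its low front faces the buffers. Next I'll measure.

```bash
cat > h.py <<'E'
import numpy as np,cv2
from bench import ctrl
def ray(c,p):
    K,R,t=c["intrinsics"],np.array(c["R"]),np.array(c["t"])
    d=R.T@np.linalg.inv(K)@np.array([p[0],p[1],1.]);return -R.T@t,d
def plane(c,p,z):
    o,d=ray(c,p);return o+d*(z-o[2])/d[2]
def tri(c1,p1,c2,p2):
    o,d=ray(c1,p1);q,e=ray(c2,p2);s=np.linalg.lstsq(np.c_[d,-e],q-o,rcond=None)[0]
    a=o+d*s[0];b=q+e*s[1];return (a+b)/2,np.linalg.norm(a-b)
def proj(c,X):
    v=np.array(c["R"])@X+c["t"];u=c["intrinsics"]@v;return u[:2]/u[2]
E
python3 - <<'E'
from h import *
np.set_printoptions(precision=4,suppress=True)
T=ctrl.camera("top");S=ctrl.camera("scene")
def comps(im,m,box,name):
    x0,y0,x1,y1=box;mm=np.zeros_like(m);mm[y0:y1,x0:x1]=m[y0:y1,x0:x1]
    n,l,s,c=cv2.connectedComponentsWithStats(mm)
    for i in range(1,n):
        if s[i,4]>25:
            pts=cv2.findNonZero((l==i).astype(np.uint8));r=cv2.minAreaRect(pts)
            print(name,s[i],c[i],cv2.boxPoints(r).round(1).tolist())
for n,c,b in(("top",T,(240,250,345,350)),("scene",S,(260,165,330,215))):
    m=(c["pixels"].max(2)<50).astype(np.uint8);comps(c,m,b,n+" black")
hsv=cv2.cvtColor(T["pixels"],cv2.COLOR_BGR2HSV)
m=cv2.inRange(hsv,(5,60,30),(19,255,255))
comps(T,m,(325,240,420,345),"bin")
m=cv2.inRange(hsv,(20,100,40),(32,255,255));comps(T,m,(255,250,350,345),"yellow")
g=[(420,257),(424,331.5)]
P=[plane(T,p,.014) for p in g];print(P)
E
```

```text
top black [301 254  16   7  76] [308.1316 256.4342] [[301.0, 254.0], [316.0, 254.0], [316.0, 260.0], [301.0, 260.0]]
top black [251 262  16  75 708] [256.2133 299.7867] [[250.10000610351562, 262.0], [264.8999938964844, 261.79998779296875], [266.20001220703125, 335.8999938964844], [251.3000030517578, 336.20001220703125]]
top black [288 275   6   7  34] [290.5    278.2941] [[288.0, 275.0], [293.0, 275.0], [293.0, 281.0], [288.0, 281.0]]
top black [290 294   7   7  33] [292.697  296.5455] [[288.5, 296.5], [292.5, 292.5], [296.5, 296.5], [292.5, 300.5]]
top black [290 315   7   7  34] [292.6765 318.2353] [[288.5, 318.5], [292.5, 314.5], [296.5, 318.5], [292.5, 322.5]]
top black [303 334  15   6  74] [310.0811 336.4595] [[303.0, 334.0], [317.0, 334.0], [317.0, 339.0], [303.0, 339.0]]
scene black [280 174  38  16 134] [298.2313 181.0597] [[279.0, 178.0], [280.5, 173.5], [317.79998779296875, 185.5], [316.3999938964844, 190.0]]
bin [ 325  258   81   74 5374] [366.1383 294.4066] [[323.5, 258.8999938964844], [403.8999938964844, 257.1000061035156], [405.5, 329.3999938964844], [325.1000061035156, 331.29998779296875]]
yellow [ 266  260   62   74 2813] [296.8493 299.1664] [[263.70001220703125, 261.3999938964844], [325.5, 259.29998779296875], [328.0, 331.1000061035156], [266.20001220703125, 333.20001220703125]]
yellow [322 263   8   9  29] [325.6897 266.6552] [[322.0, 263.0], [329.0, 263.0], [329.0, 271.0], [322.0, 271.0]]
yellow [328 294  12  16  40] [333.325 301.85 ] [[326.79998779296875, 296.0], [336.0, 294.0], [339.0, 308.0], [329.79998779296875, 310.0]]
[array([ 0.6128, -0.2208,  0.014 ]), array([ 0.4285, -0.2214,  0.014 ])]
```

Run:
```python
from h import *
np.set_printoptions(precision=4,suppress=True)
T=ctrl.camera("top");S=ctrl.camera("scene")
m=T["pixels"].max(2)<60
e=[]
for r in range(266,334,4):
    x=np.nonzero(m[r,244:268])[0]+244
    # bar run from left
    run=[x[0]]
    for v in x[1:]:
        if v==run[-1]+1: run.append(v)
        else: break
    e.append((r,run[0],run[-1]));
print(e)
E=np.array(e);c=(E[:,1]+np.clip(E[:,2],0,E[:,1]+8))/2
k=np.polyfit(E[:,0],E[:,1]+3.7,1);pa=(np.polyval(k,262),262);pb=(np.polyval(k,336),336)
A,B=plane(T,pa,.280),plane(T,pb,.280);print("bar",A,B,np.linalg.norm(A-B),"dir(-x)",(B-A)/np.linalg.norm(B-A))
print("tri",tri(T,pa,S,(317.2,187.5)),tri(T,pb,S,(280,176)))
for p in[(404.2,257.3),(405.6,329.4)]:print("binback",plane(T,p,.110))
for p in [(421,257.),(425,331.5)]:print("fence",plane(T,p,.014))
```

```text
[(266, np.int64(251), np.int64(265)), (270, np.int64(251), np.int64(258)), (274, np.int64(251), np.int64(257)), (278, np.int64(251), np.int64(257)), (282, np.int64(251), np.int64(257)), (286, np.int64(251), np.int64(257)), (290, np.int64(251), np.int64(257)), (294, np.int64(251), np.int64(260)), (298, np.int64(251), np.int64(261)), (302, np.int64(251), np.int64(261)), (306, np.int64(251), np.int64(261)), (310, np.int64(251), np.int64(261)), (314, np.int64(251), np.int64(263)), (318, np.int64(251), np.int64(262)), (322, np.int64(252), np.int64(262)), (326, np.int64(252), np.int64(266)), (330, np.int64(252), np.int64(265))]
bar [0.5825 0.1559 0.28  ] [0.4438 0.1534 0.28  ] 0.1386996689192762 dir(-x) [-0.9998 -0.0179  0.    ]
tri (array([0.5818, 0.1553, 0.279 ]), np.float64(0.0020568447231893183)) (array([0.4442, 0.1551, 0.2738]), np.float64(0.0022843825961253823))
binback [ 0.6033 -0.163   0.11  ]
binback [ 0.4404 -0.1588  0.11  ]
fence [ 0.6128 -0.2234  0.014 ]
fence [ 0.4285 -0.2239  0.014 ]
```

```bash
cat >> h.py <<'E'
from scipy.spatial.transform import Rotation as Ro
yaw=0.02;O=np.array([.5154,.035,0]);Rs=Ro.from_euler('z',yaw).as_matrix()
def st(p): return O+Rs@np.array(p)
def pose():
    o=ctrl.get_obs();q=np.array(o["eef_rot"]);R=Ro.from_quat(q[[1,2,3,0]]).as_matrix()
    return o,np.array(o["eef_pos"]),R
def go(ps,jaw=None):
    "stand-frame point mm, jaw axis in stand frame: 'x' or 'y'"
    o,p,R=pose()
    rv=np.zeros(3)
    if jaw:
        y=Rs@np.array([1.,0,0] if jaw=='x' else [0,1.,0])
        if y@R[:,1]<0:y=-y
        x=np.array([0,0,-1.]);D=np.c_[x,y,np.cross(x,y)];rv=Ro.from_matrix(R.T@D).as_rotvec()
    for q in ps:
        d=R.T@(st(np.array(q)/1e3)-p)*1e3
        print("rot",rv.round(3),"shift mm",d.round(1))
def status():
    o,p,R=pose();s=Rs.T@(p-O)*1e3
    print("t",round(o["time_s"],2),"stand mm",s.round(1),"F stand",(Rs.T@np.array(o["wrist_force"])).round(1),"open",round(o["opening"],3),"q",np.round(o["q"],2))
    return R
E
python3 - <<'E'
from h import *
np.set_printoptions(precision=4,suppress=True)
R=status();print(R)
print("x");go([(0,-60,400),(0,-185,300),(0,-185,50)],'x');go([],'y')
E
```

```text
t 0.35 stand mm [-296.   506.4  231.1] F stand [ 0.2 -0.7  0.4] open 0.997 q [ 0.99  0.18  1.61 -0.    1.35 -0.21]
[[-0.0002  0.3642  0.9313]
 [-0.0003  0.9313 -0.3642]
 [-1.     -0.0004 -0.0001]]
x
rot [1.178 0.    0.   ] shift mm [-168.8 -410.1  490.2]
rot [1.178 0.    0.   ] shift mm [ -68.7 -525.5  538.1]
rot [1.178 0.    0.   ] shift mm [ 181.3 -525.4  538.1]
```

servo_tool(
  targets=[
    [0.15,0,0,-45,-15,18,1],
    [0.3,0,0,-90,-40,48,0.5],
    [0.45,0,0,-125,-74,88,0],
    [0.6,0,0,-150,-110,132,0],
    [0.75,0,0,-160,-147,176,0],
    [0.9,0,0,-165,-184,220,0],
    [1.05,0,0,-165,-221,264,0],
    [1.178,0,0,-165,-258,308,0],
  ],
)

```text
time_s: 1.35
eef_pos: [0.4028, 0.1813, 0.3965]
eef_rot: [0.504, 0.496, 0.504, -0.496]
wrist_force: [1.4, 0.6, 0.6]
opening: 0.499
```

Run:
```python
from h import *
status();go([(0,-60,350),(0,-185,300),(0,-185,50)],'x')
```

```text
t 1.35 stand mm [-109.6  148.5  396.5] F stand [1.4 0.6 0.6] open 0.499 q [ 0.15 -0.22  1.67 -0.    1.69  0.14]
rot [-0.004  0.    -0.001] shift mm [ 46.7 110.5 208.1]
rot [-0.004  0.    -0.001] shift mm [ 96.7 111.  333.1]
rot [-0.004  0.    -0.001] shift mm [346.7 110.7 333. ]
```

servo_tool(
  targets=[
    [0,0,0,0,16,55,0],
    [0,0,0,0,32,110,0],
    [0,0,0,10,48,165,0],
    [0,0,0,25,64,220,0],
    [0,0,0,45,80,275,0],
    [0,0,0,75,96,325,0],
    [0,0,0,110,111,370,0],
    [0,0,0,160,111,390,0],
  ],
)

```text
time_s: 2.35
eef_pos: [0.5212, -0.21, 0.2365]
eef_rot: [0.505, 0.497, 0.502, -0.496]
wrist_force: [0.9, -0.1, -0.3]
opening: 0.503
```

Run:
```python
from h import *
status();go([(0,-240,60),(0,-240,52)],'x')
c=ctrl.camera("wrist");cv2.imwrite("pics/w1.png",c["pixels"])
c=ctrl.camera("scene");cv2.imwrite("pics/s1.png",c["pixels"][130:400,160:420])
```

```text
t 2.35 stand mm [   0.9 -245.1  236.5] F stand [ 0.9 -0.2 -0.3] open 0.503 q [-0.59  0.14  1.64  0.    1.35 -0.61]
rot [-0.006  0.002 -0.004] shift mm [176.4  -1.6  -5.5]
rot [-0.006  0.002 -0.004] shift mm [184.4  -1.6  -5.5]
```

View pics/s1.png

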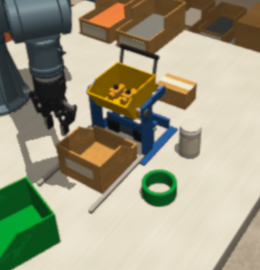

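View pics/w1.png

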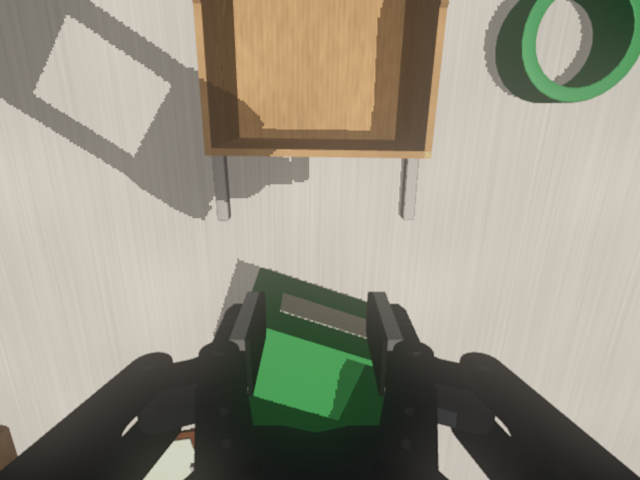

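servo_tool(
  targets=[
    [0,0.1,0,30,-1,-5,0],
    [0,0.2,0,70,-1,-6,0],
    [0,0.3,0,110,-1,-8,0],
    [0,0.3,0,150,-1,-8,0],
    [0,0.3,0,180,-1,-8,0],
    [0,0.3,0,188,-1,-8,0],
    [0,0.3,0,188,-1,-8,0],
    [0,0.3,0,188,-1,-8,0],
  ],
)

```text
time_s: 3.45
eef_pos: [0.5153, -0.1986, 0.0443]
eef_rot: [0.42, 0.565, 0.575, -0.417]
wrist_force: [0.6, -0.7, 0.1]
opening: 0.496
```

Run:
```python
from h import *
status();go([(0,-205,50),(0,-152,50)])
```

```text
t 3.45 stand mm [  -4.7 -233.6   44.3] F stand [ 0.5 -0.7  0.1] open 0.496 q [-0.71  0.48  1.68  0.24  1.21 -0.84]
rot [0. 0. 0.] shift mm [  3.1   4.5 -29. ]
rot [0. 0. 0.] shift mm [ 18.9   4.2 -79.6]
```

servo_tool(
  targets=[
    [0,0,0,1,2,-10,0],
    [0,0,0,4,4,-20,0],
    [0,0,0,6,5,-28,0],
    [0,0,0,8,5,-35,0],
    [0,0,0,11,5,-43,0],
    [0,0,0,14,5,-51,0],
    [0,0,0,16,5,-58,0],
    [0,0,0,18,5,-63,0],
  ],
)

```text
time_s: 4.45
eef_pos: [0.5196, -0.1328, 0.046]
eef_rot: [0.42, 0.565, 0.575, -0.417]
wrist_force: [0.5, -4.2, 2.4]
opening: 0.502
```

Run:
```python
from h import *
status();go([(0,-152,46)])
c=ctrl.camera("scene");cv2.imwrite("pics/s2.png",cv2.resize(c["pixels"][130:330,160:400],None,fx=3,fy=3,interpolation=cv2.INTER_CUBIC))
c=ctrl.camera("top");cv2.imwrite("pics/t2.png",cv2.resize(c["pixels"][235:360,220:440],None,fx=3,fy=3,interpolation=cv2.INTER_CUBIC))
```

```text
t 4.45 stand mm [   0.8 -167.8   46. ] F stand [ 0.4 -4.2  2.4] open 0.502 q [-0.62  0.43  1.74  0.26  1.17 -0.76]
rot [0. 0. 0.] shift mm [  4.7  -0.9 -15.1]
```

View pics/s2.png

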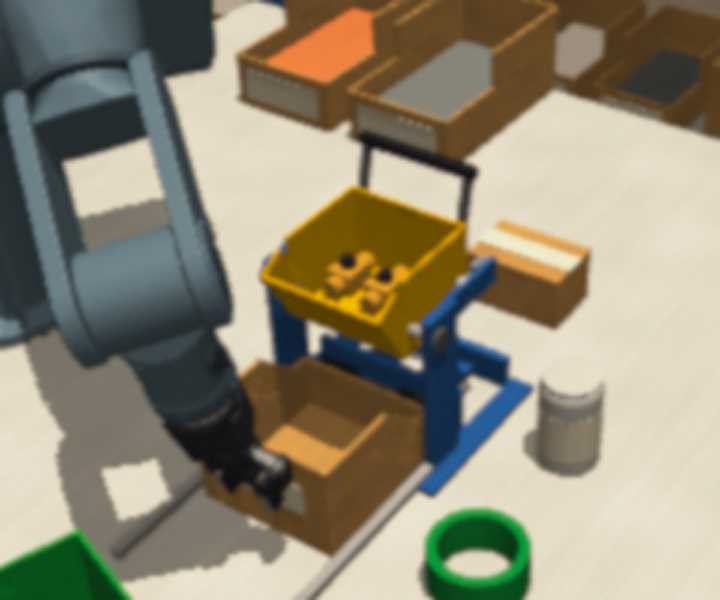

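View pics/t2.png

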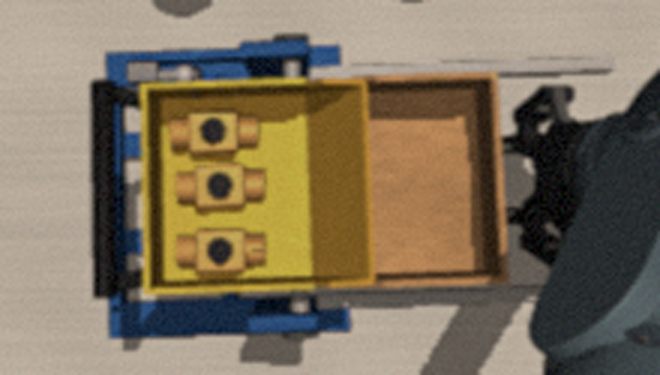

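The bin is sliding straight, with two-finger contact at about 4 N. I'll keep going in small steps.

servo_tool(
  targets=[
    [0,0,0,0,0,-2,0],
    [0,0,0,1,0,-4,0],
    [0,0,0,2,0,-6,0],
    [0,0,0,3,0,-8,0],
    [0,0,0,3,0,-9,0],
    [0,0,0,3,0,-10,0],
    [0,0,0,3,0,-11,0],
    [0,0,0,3,0,-11,0],
  ],
)

```text
time_s: 5.55
eef_pos: [0.5187, -0.1202, 0.0459]
eef_rot: [0.419, 0.565, 0.576, -0.417]
wrist_force: [-0.3, -0.7, -0.2]
opening: 0.503
```

Run:
```python
from h import *
status()
```

```text
t 5.55 stand mm [   0.2 -155.2   45.9] F stand [-0.4 -0.7 -0.2] open 0.503 q [-0.6   0.42  1.76  0.27  1.16 -0.75]
```

servo_tool(
  targets=[
    [0,0,0,0,0,-1,0],
    [0,0,0,0,0,-2,0],
    [0,0,0,1,0,-3,0],
    [0,0,0,1,0,-4,0],
    [0,0,0,1,0,-5,0],
    [0,0,0,1,0,-5,0],
    [0,0,0,1,0,-5,0],
    [0,0,0,1,0,-5,0],
  ],
)

```text
time_s: 6.55
eef_pos: [0.5186, -0.1149, 0.0464]
eef_rot: [0.419, 0.565, 0.576, -0.417]
wrist_force: [-1.2, -1.2, -1.7]
opening: 0.502
```

Run:
```python
from h import *
status()
c=ctrl.camera("top");cv2.imwrite("pics/t3.png",cv2.resize(c["pixels"][235:360,220:440],None,fx=3,fy=3,interpolation=cv2.INTER_CUBIC))
```

```text
t 6.55 stand mm [   0.2 -150.    46.4] F stand [-1.3 -1.2 -1.7] open 0.502 q [-0.59  0.42  1.76  0.27  1.16 -0.74]
```

View pics/t3.png

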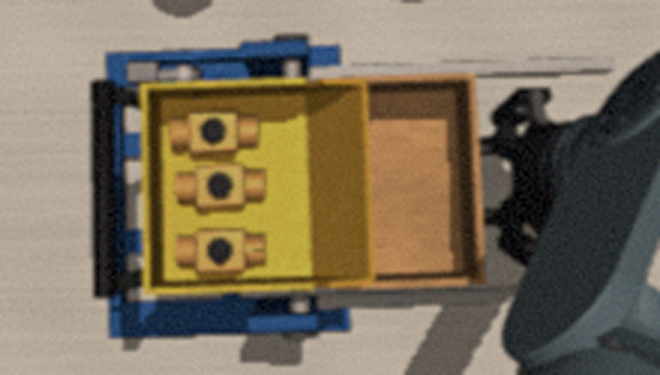

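servo_tool(
  targets=[
    [0,0,0,0,0,-1,0],
    [0,0,0,0,0,-2,0],
    [0,0,0,1,0,-3,0],
    [0,0,0,1,0,-4,0],
    [0,0,0,1,0,-5,0],
    [0,0,0,1,0,-5,0],
    [0,0,0,1,0,-5,0],
    [0,0,0,1,0,-5,0],
  ],
)

```text
time_s: 7.6
eef_pos: [0.519, -0.1115, 0.0472]
eef_rot: [0.42, 0.564, 0.575, -0.418]
wrist_force: [0.3, -8.0, -2.3]
opening: 0.502
```

Run:
```python
from h import *
status()
```

```text
t 7.6 stand mm [   0.7 -146.6   47.2] F stand [ 0.2 -8.  -2.3] open 0.502 q [-0.59  0.41  1.77  0.27  1.16 -0.73]
```

servo_tool(
  targets=[
    [0,0,0,0,0,1,0],
    [0,0,0,0,0,2,0],
    [0,0,0,-1,0,4,0],
    [0,0,0,-2,0,8,0],
    [0,0,0,-10,0,35,0],
    [0,0,0,-60,0,60,0],
    [0,0,0,-115,0,70,0],
    [0,0,0,-170,0,70,0],
  ],
)

```text
time_s: 8.6
eef_pos: [0.521, -0.2298, 0.1897]
eef_rot: [0.419, 0.565, 0.575, -0.418]
wrist_force: [1.1, -0.3, 1.0]
opening: 0.499
```

Run:
```python
from h import *
np.set_printoptions(precision=4,suppress=True)
status();go([(0,-60,400),(0,120,400),(0,120,340)],'y')
c=ctrl.camera("top");cv2.imwrite("pics/t4.png",cv2.resize(c["pixels"][235:360,220:440],None,fx=3,fy=3,interpolation=cv2.INTER_CUBIC))
hsv=cv2.cvtColor(c["pixels"],cv2.COLOR_BGR2HSV);m=cv2.inRange(hsv,(5,60,30),(19,255,255))
for r in range(264,326,6):
    x=np.nonzero(m[r,345:400])[0]+345
    X=plane(c,(x.max()+.5,r),.11);print(r,x.max(),(Rs.T@(X-O)*1e3).round(1))
```

```text
t 8.6 stand mm [   0.3 -264.8  189.7] F stand [ 1.1 -0.4  1. ] open 0.499 q [-0.75  0.33  1.55  0.21  1.49 -0.8 ]
rot [ 1.549 -0.234  0.243] shift mm [-139.3   -3.3 -258.5]
rot [ 1.549 -0.234  0.243] shift mm [ -85.3   -4.6 -430.2]
rot [ 1.549 -0.234  0.243] shift mm [ -28.1   -4.1 -412.2]
264 378 [  70.7 -139.6  110. ]
270 378 [  56.9 -138.9  110. ]
276 379 [  43.1 -140.4  110. ]
282 379 [  29.4 -139.6  110. ]
288 379 [  15.8 -138.8  110. ]
294 380 [   2.1 -140.3  110. ]
300 380 [ -11.4 -139.6  110. ]
306 380 [ -24.8 -138.8  110. ]
312 380 [ -38.2 -138.   110. ]
318 381 [ -51.6 -139.5  110. ]
324 381 [ -64.9 -138.7  110. ]
```

View pics/t4.png

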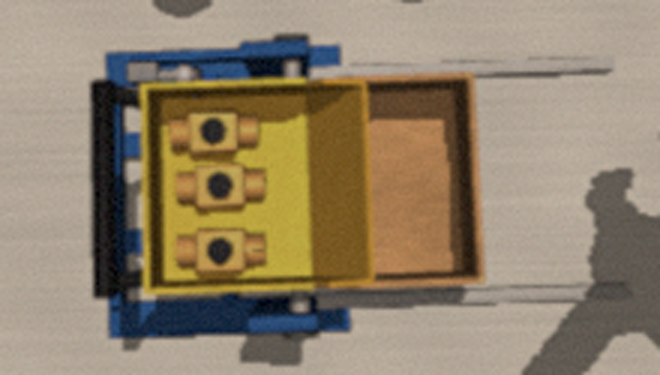

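The bin's back rim is at y = -139.5 mm along its whole width, so it is home and square. Next is the bar.

```bash
sed -i 's/if y@R\[:,1\]<0:y=-y/if (y@R[:,1]<0)!=flip:y=-y/; s/def go(ps,jaw=None):/def go(ps,jaw=None,flip=False):/' h.py
python3 - <<'E'
from h import *
np.set_printoptions(precision=4,suppress=True)
go([],'y');o,p,R=pose()
for s in(1,-1):
    y=s*Rs[:,1];x=np.array([0,0,-1.]);D=np.c_[x,y,np.cross(x,y)];print(Ro.from_matrix(R.T@D).as_rotvec().round(3))
E
```

```text
[-1.566 -0.23  -0.235]
[ 1.551 -0.234  0.229]
```

servo_tool(
  targets=[
    [-0.17,-0.025,-0.026,-48,-1,-15,0],
    [-0.34,-0.05,-0.052,-100,-1,-32,0],
    [-0.51,-0.075,-0.078,-136,-1,-69,0],
    [-0.68,-0.1,-0.104,-155,-2,-123,0],
    [-0.85,-0.125,-0.13,-158,-2,-181,0],
    [-1.02,-0.15,-0.155,-140,-3,-237,0],
    [-1.2,-0.175,-0.18,-123,-3,-291,0],
    [-1.37,-0.2,-0.206,-106,-4,-346,0],
  ],
)

```text
time_s: 9.65
eef_pos: [0.5155, 0.0684, 0.3997]
eef_rot: [0.694, 0.07, 0.715, -0.05]
wrist_force: [1.3, 0.0, 0.3]
opening: 0.497
```

Run:
```python
from h import *
np.set_printoptions(precision=4,suppress=True)
status();go([(0,120,370),(0,120,300),(0,120,260)],'y')
```

```text
t 9.65 stand mm [  0.7  33.4 399.7] F stand [1.3 0.  0.3] open 0.497 q [-0.11 -0.01  1.48  0.03  1.7  -1.51]
rot [-0.19 -0.03 -0.03] shift mm [ 32.5  84.1 -16.1]
rot [-0.19 -0.03 -0.03] shift mm [102.5  82.2 -13.8]
rot [-0.19 -0.03 -0.03] shift mm [142.4  81.2 -12.5]
```

servo_tool(
  targets=[
    [-0.1,-0.015,-0.015,0,40,-8,0],
    [-0.19,-0.03,-0.03,10,75,-14,0],
    [-0.19,-0.03,-0.03,30,84,-16,0],
    [-0.19,-0.03,-0.03,55,83,-15,0],
    [-0.19,-0.03,-0.03,70,83,-15,0],
    [-0.19,-0.03,-0.03,70,83,-15,0],
    [-0.19,-0.03,-0.03,70,83,-15,0],
    [-0.19,-0.03,-0.03,70,83,-15,0],
  ],
)

```text
time_s: 10.65
eef_pos: [0.5134, 0.1548, 0.3337]
eef_rot: [0.708, -0.007, 0.706, 0.007]
wrist_force: [-0.3, 0.5, 1.0]
opening: 0.502
```

Run:
```python
from h import *
np.set_printoptions(precision=4,suppress=True)
status();go([(0,120,260)],'y')
o,p,R=pose()
c=ctrl.camera("wrist");cv2.imwrite("pics/w5.png",c["pixels"])
M=np.array(c["tool_from_camera"])
K=c["intrinsics"]
for X in [(-60,120,280),(60,120,280)]:
    t=R.T@(st(np.array(X)/1e3)-p);v=np.linalg.inv(M)@np.r_[t,1];u=K@v[:3];print(X,u[:2]/u[2])
c=ctrl.camera("scene");cv2.imwrite("pics/s5.png",cv2.resize(c["pixels"][130:330,190:430],None,fx=3,fy=3,interpolation=cv2.INTER_CUBIC))
```

```text
t 10.65 stand mm [  0.4 119.8 333.7] F stand [-0.3  0.5  1. ] open 0.502 q [ 0.07  0.02  1.57 -0.    1.54 -1.52]
rot [0.    0.002 0.   ] shift mm [73.7  0.2 -0.6]
(-60, 120, 280) [318.3593 151.0411]
(60, 120, 280) [317.6898 349.3037]
```

View pics/w5.png

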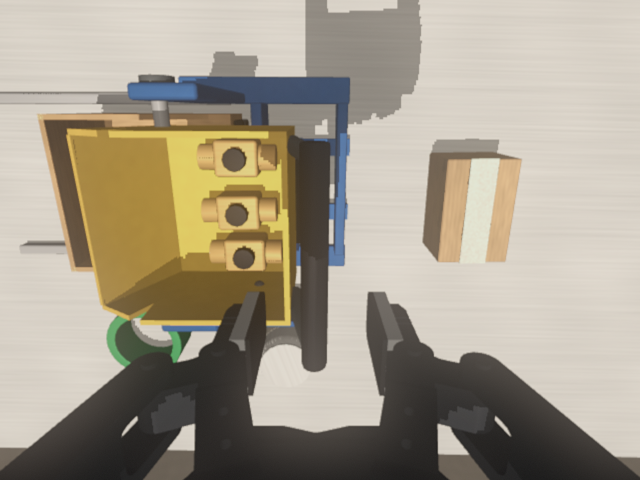

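View pics/s5.png

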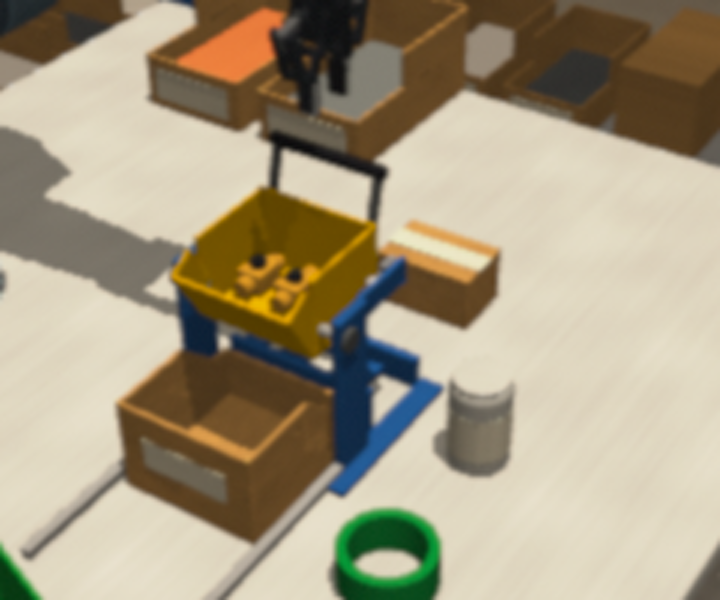

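servo_tool(
  targets=[
    [0,0,0,10,-1,-1,0],
    [0,0,0,25,-2,-1,0],
    [0,0,0,40,-2,-1,0],
    [0,0,0,55,-2,-1,0],
    [0,0,0,70,-2,-1,0],
    [0,0,0,76,-2,-1,-0.15],
    [0,0,0,76,-2,-1,-0.3],
    [0,0,0,76,-2,-1,-0.3],
  ],
)

```text
time_s: 11.75
eef_pos: [0.5128, 0.1528, 0.258]
eef_rot: [0.708, -0.007, 0.706, 0.007]
wrist_force: [-0.1, -0.5, 0.5]
opening: 0.348
```

```bash
cat >> h.py <<'E'
def tcp(th,off,dz=-22):
    a=np.arctan2(110,120)+th;return np.array([0,163*np.cos(a)+off-1.5,170+163*np.sin(a)+dz])
E
python3 - <<'E'
from h import *
np.set_printoptions(precision=4,suppress=True)
R=status();print(R)
for th in np.arange(0,2.0,.1):print(round(th,2),tcp(th,0)[1:].round(0))
c=ctrl.camera("wrist");cv2.imwrite("pics/w6.png",c["pixels"])
E
```

```text
t 11.75 stand mm [ -0.2 117.8 258. ] F stand [-0.1 -0.5  0.5] open 0.348 q [ 0.07  0.07  1.68 -0.    1.39 -1.52]
[[ 0.003  -0.0202  0.9998]
 [-0.0002  0.9998  0.0202]
 [-1.     -0.0003  0.003 ]]
0.0 [119. 258.]
0.1 [107. 270.]
0.2 [ 94. 280.]
0.3 [ 81. 289.]
0.4 [ 66. 296.]
0.5 [ 51. 302.]
0.6 [ 35. 307.]
0.7 [ 19. 310.]
0.8 [  3. 311.]
0.9 [-13. 311.]
1.0 [-29. 309.]
1.1 [-45. 305.]
1.2 [-61. 300.]
1.3 [-75. 293.]
1.4 [-90. 285.]
1.5 [-103.  276.]
1.6 [-115.  265.]
1.7 [-126.  253.]
1.8 [-136.  240.]
1.9 [-145.  226.]
```

View pics/w6.png

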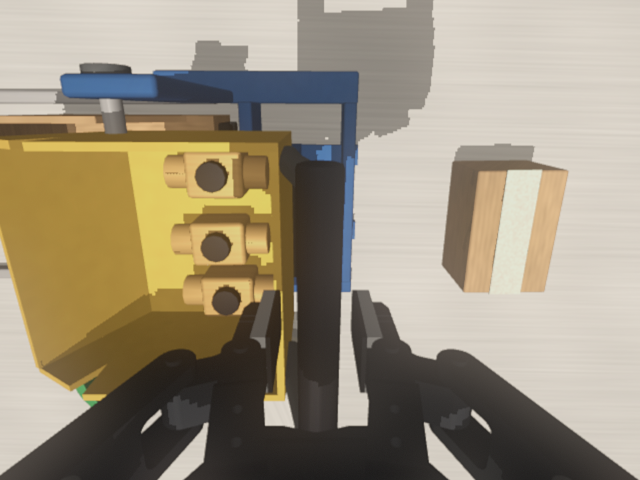

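servo_tool(
  targets=[
    [0,0,0,0,-6,0,-0.3],
    [0,0,0,-5,-12,0,-0.3],
    [0,0,0,-10,-18,0,-0.3],
    [0,0,0,-15,-24,0,-0.3],
    [0,0,0,-20,-30,0,-0.3],
    [0,0,0,-24,-36,0,-0.3],
    [0,0,0,-28,-42,0,-0.3],
    [0,0,0,-33,-49,0,-0.3],
  ],
)

```text
time_s: 12.8
eef_pos: [0.5138, 0.1034, 0.2912]
eef_rot: [0.708, -0.007, 0.706, 0.007]
wrist_force: [1.0, 2.5, -1.1]
opening: 0.35
```

Run:
```python
from h import *
status()
c=ctrl.camera("wrist");cv2.imwrite("pics/w7.png",c["pixels"])
```

```text
t 12.8 stand mm [-2.000e-01  6.840e+01  2.912e+02] F stand [ 1.   2.5 -1.1] open 0.35 q [-0.03  0.02  1.66  0.    1.46 -1.62]
```

View pics/w7.png

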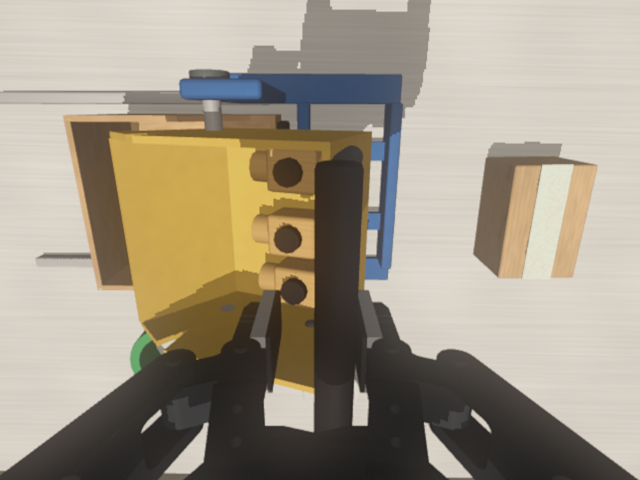

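servo_tool(
  targets=[
    [0,0,0,-5,-9,0,-0.3],
    [0,0,0,-9,-20,0,-0.3],
    [0,0,0,-13,-30,0,-0.3],
    [0,0,0,-16,-42,0,-0.3],
    [0,0,0,-18,-53,0,-0.3],
    [0,0,0,-19,-64,0,-0.3],
    [0,0,0,-20,-75,0,-0.3],
    [0,0,0,-20,-86,0,-0.3],
  ],
)

```text
time_s: 13.85
eef_pos: [0.5155, 0.0157, 0.3117]
eef_rot: [0.708, -0.007, 0.706, 0.006]
wrist_force: [-0.3, 0.8, -0.1]
opening: 0.351
```

Run:
```python
from h import *
status()
c=ctrl.camera("wrist");cv2.imwrite("pics/w8.png",c["pixels"])
```

```text
t 13.85 stand mm [-3.000e-01 -1.930e+01  3.117e+02] F stand [-0.3  0.8 -0.1] open 0.351 q [-0.2  -0.01  1.65 -0.    1.5  -1.79]
```

View pics/w8.png

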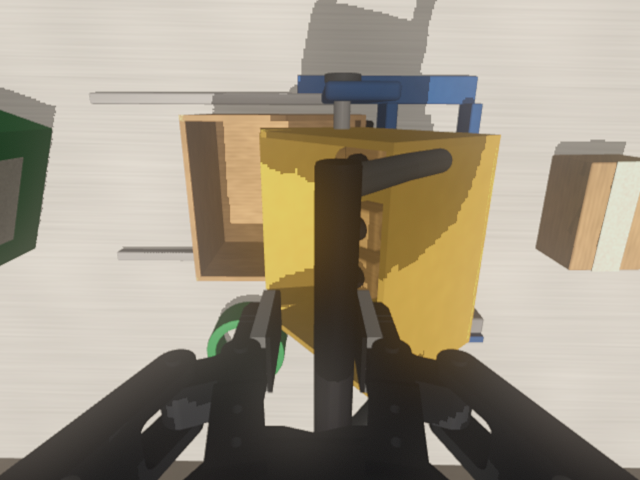

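servo_tool(
  targets=[
    [0,0,0,2,-10,0,-0.3],
    [0,0,0,4,-20,0,-0.3],
    [0,0,0,7,-29,0,-0.3],
    [0,0,0,10,-37,0,-0.3],
    [0,0,0,13,-45,0,-0.3],
    [0,0,0,16,-52,0,-0.3],
    [0,0,0,20,-58,0,-0.3],
    [0,0,0,24,-64,0,-0.3],
  ],
)

```text
time_s: 14.9
eef_pos: [0.5168, -0.0499, 0.2875]
eef_rot: [0.708, -0.007, 0.706, 0.006]
wrist_force: [0.1, 1.1, 1.1]
opening: 0.35
```

Run:
```python
from h import *
status()
c=ctrl.camera("wrist");cv2.imwrite("pics/w9.png",c["pixels"])
```

```text
t 14.9 stand mm [ -0.3 -84.9 287.5] F stand [0.1 1.1 1.1] open 0.35 q [-0.32  0.01  1.68 -0.    1.45 -1.91]
```

View pics/w9.png

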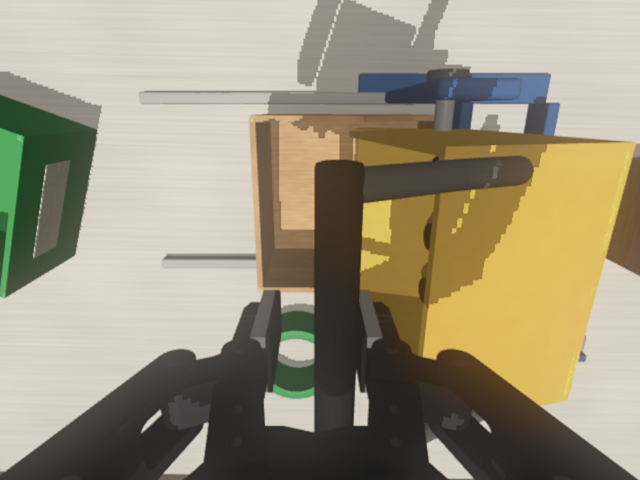

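servo_tool(
  targets=[
    [0,0,0,1,-8,0,-0.3],
    [0,0,0,7,-17,0,-0.3],
    [0,0,0,15,-27,0,-0.3],
    [0,0,0,24,-37,0,-0.3],
    [0,0,0,34,-47,0,-0.3],
    [0,0,0,44,-55,0,-0.3],
    [0,0,0,55,-62,0,-0.3],
    [0,0,0,63,-67,0,-0.3],
  ],
)

```text
time_s: 15.95
eef_pos: [0.5177, -0.1179, 0.2231]
eef_rot: [0.708, -0.007, 0.707, 0.006]
wrist_force: [0.8, -0.0, 0.3]
opening: 0.349
```

Run:
```python
from h import *
status()
c=ctrl.camera("wrist");cv2.imwrite("pics/w10.png",c["pixels"])
c=ctrl.camera("scene");cv2.imwrite("pics/s10.png",cv2.resize(c["pixels"][130:330,190:430],None,fx=3,fy=3,interpolation=cv2.INTER_CUBIC))
```

```text
t 15.95 stand mm [  -0.7 -152.9  223.1] F stand [ 0.8 -0.   0.3] open 0.349 q [-0.45  0.09  1.73 -0.    1.32 -2.04]
```

View pics/w10.png

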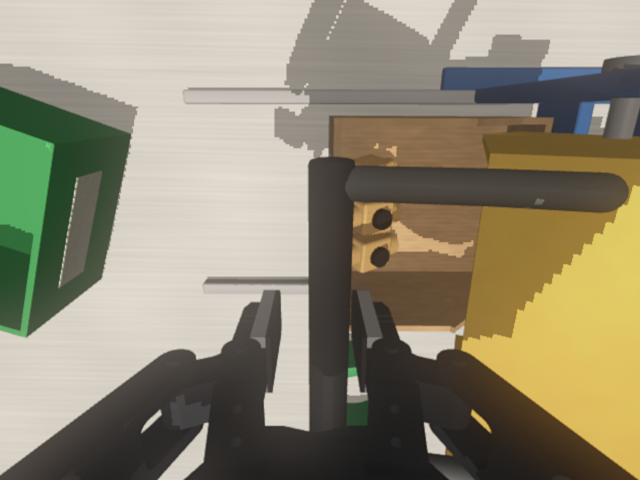

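View pics/s10.png

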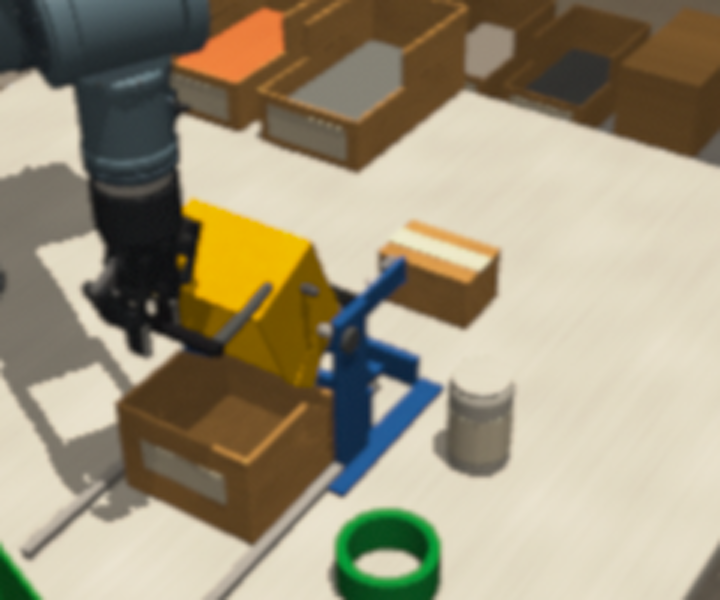

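Two valves show clearly in the bin at (382,218) and (380,257), and a third near (378,155). Next I'll make sure the skip is on its far stop.

servo_tool(
  targets=[
    [0,0,0,3,-2,0,-0.3],
    [0,0,0,5,-4,0,-0.3],
    [0,0,0,6,-6,0,-0.3],
    [0,0,0,6,-8,0,-0.3],
    [0,0,0,6,-8,0,-0.3],
    [0,0,0,6,-8,0,-0.3],
    [0,0,0,6,-8,0,-0.3],
    [0,0,0,6,-8,0,-0.3],
  ],
)

```text
time_s: 17.05
eef_pos: [0.5178, -0.1201, 0.218]
eef_rot: [0.707, -0.005, 0.707, 0.01]
wrist_force: [-2.8, 21.8, 10.6]
opening: 0.348
```

Run:
```python
from h import *
status()
c=ctrl.camera("wrist");cv2.imwrite("pics/w11.png",c["pixels"])
```

```text
t 17.05 stand mm [  -0.7 -155.2  218. ] F stand [-2.3 21.8 10.6] open 0.348 q [-0.46  0.1   1.73  0.01  1.32 -2.05]
```

View pics/w11.png

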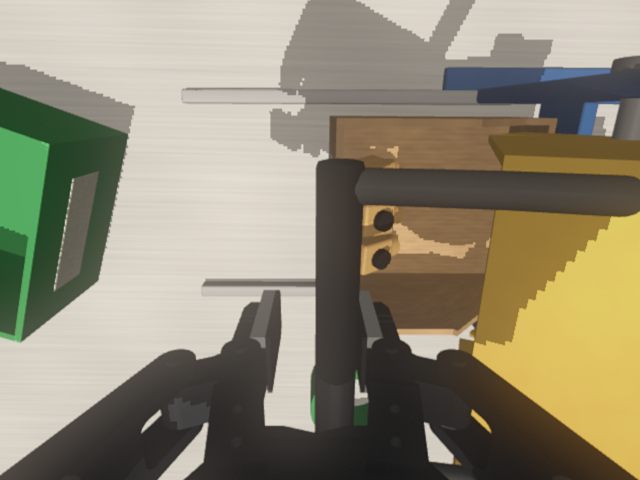

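servo_tool(
  targets=[
    [0,0,0,0,4,0,-0.4],
    [0,0,0,0,8,0,-0.4],
    [0,0,0,-3,12,0,-0.4],
    [0,0,0,-9,16,0,-0.4],
    [0,0,0,-17,21,0,-0.4],
    [0,0,0,-26,28,0,-0.4],
    [0,0,0,-35,35,0,-0.4],
    [0,0,0,-44,43,0,-0.4],
  ],
)

```text
time_s: 18.1
eef_pos: [0.5172, -0.0794, 0.2646]
eef_rot: [0.708, -0.006, 0.706, 0.008]
wrist_force: [-2.1, -8.1, 6.0]
opening: 0.299
```

Run:
```python
from h import *
status()
c=ctrl.camera("wrist");cv2.imwrite("pics/w12.png",c["pixels"])
```

```text
t 18.1 stand mm [  -0.5 -114.4  264.6] F stand [-2.3 -8.   6. ] open 0.299 q [-0.38  0.04  1.7   0.    1.41 -1.97]
```

View pics/w12.png

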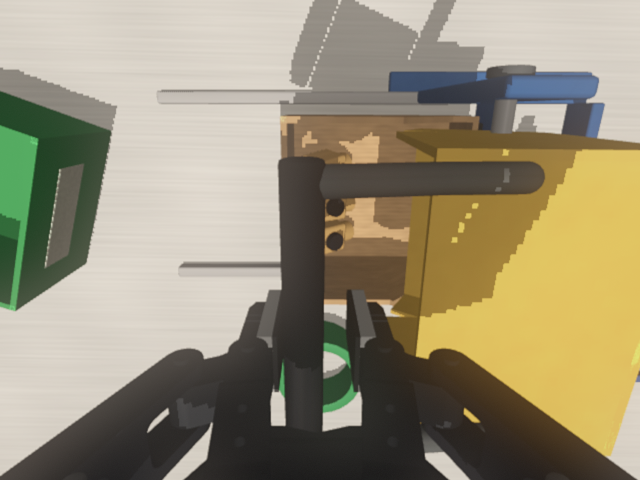

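servo_tool(
  targets=[
    [0,0,0,-5,7,0,-0.4],
    [0,0,0,-11,16,0,-0.4],
    [0,0,0,-18,25,0,-0.4],
    [0,0,0,-23,34,0,-0.4],
    [0,0,0,-29,43,0,-0.4],
    [0,0,0,-33,50,0,-0.4],
    [0,0,0,-36,57,0,-0.4],
    [0,0,0,-38,63,0,-0.4],
  ],
)

```text
time_s: 19.15
eef_pos: [0.5164, -0.0146, 0.3041]
eef_rot: [0.709, -0.005, 0.705, 0.009]
wrist_force: [0.3, 0.5, -0.3]
opening: 0.296
```

Run:
```python
from h import *
status()
c=ctrl.camera("wrist");cv2.imwrite("pics/w13.png",c["pixels"])
```

```text
t 19.15 stand mm [ -0.  -49.6 304.1] F stand [ 0.3  0.4 -0.3] open 0.296 q [-0.26 -0.01  1.66  0.01  1.48 -1.85]
```

View pics/w13.png

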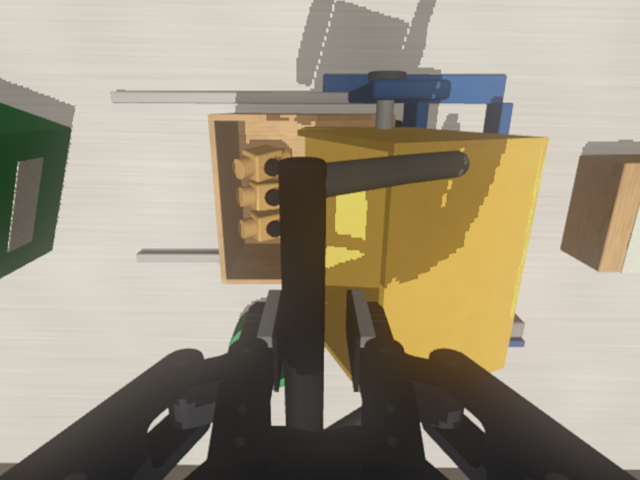

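servo_tool(
  targets=[
    [0,0,0,-2,6,0,-0.4],
    [0,0,0,-4,12,0,-0.4],
    [0,0,0,-5,18,0,-0.4],
    [0,0,0,-6,24,0,-0.4],
    [0,0,0,-7,31,0,-0.4],
    [0,0,0,-7,38,0,-0.4],
    [0,0,0,-7,45,0,-0.4],
    [0,0,0,-7,52,0,-0.4],
  ],
)

```text
time_s: 20.2
eef_pos: [0.5153, 0.0384, 0.3115]
eef_rot: [0.709, -0.005, 0.705, 0.009]
wrist_force: [0.6, 0.5, 0.1]
opening: 0.299
```

Run:
```python
from h import *
status()
c=ctrl.camera("wrist");cv2.imwrite("pics/w14.png",c["pixels"])
```

```text
t 20.2 stand mm [-1.000e-01  3.400e+00  3.115e+02] F stand [0.6 0.5 0.1] open 0.299 q [-0.16 -0.01  1.65  0.01  1.5  -1.75]
```

View pics/w14.png

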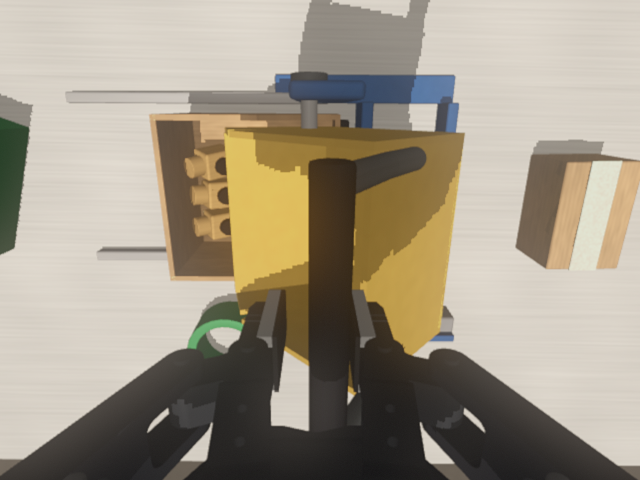

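servo_tool(
  targets=[
    [0,0,0,0,8,0,-0.4],
    [0,0,0,1,17,0,-0.4],
    [0,0,0,3,26,0,-0.4],
    [0,0,0,6,35,0,-0.4],
    [0,0,0,9,43,0,-0.4],
    [0,0,0,12,51,0,-0.4],
    [0,0,0,15,58,0,-0.4],
    [0,0,0,17,64,0,-0.4],
  ],
)

```text
time_s: 21.25
eef_pos: [0.5138, 0.1037, 0.2946]
eef_rot: [0.709, -0.005, 0.706, 0.01]
wrist_force: [-0.3, 1.1, -0.2]
opening: 0.303
```

Run:
```python
from h import *
status()
c=ctrl.camera("wrist");cv2.imwrite("pics/w15.png",c["pixels"])
```

```text
t 21.25 stand mm [-2.000e-01  6.870e+01  2.946e+02] F stand [-0.3  1.1 -0.2] open 0.303 q [-0.03  0.01  1.66  0.01  1.46 -1.62]
```

View pics/w15.png

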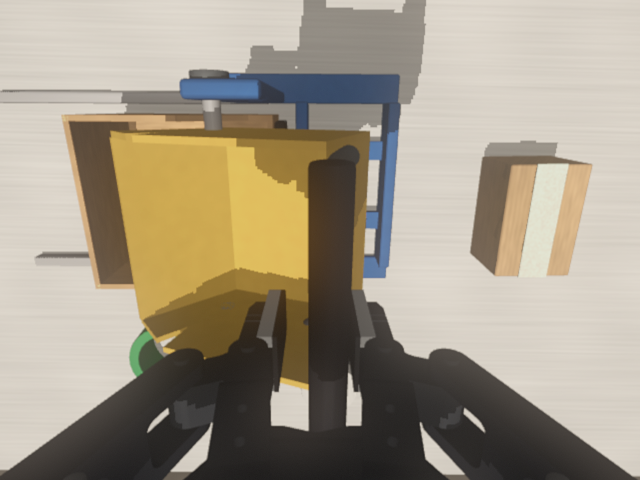

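servo_tool(
  targets=[
    [0,0,0,3,5,0,-0.4],
    [0,0,0,5,9,0,-0.4],
    [0,0,0,6,13,0,-0.4],
    [0,0,0,7,17,0,-0.4],
    [0,0,0,9,20,0,-0.4],
    [0,0,0,11,23,0,-0.4],
    [0,0,0,13,26,0,-0.4],
    [0,0,0,15,29,0,-0.4],
  ],
)

```text
time_s: 22.3
eef_pos: [0.5134, 0.1325, 0.2799]
eef_rot: [0.709, -0.006, 0.705, 0.009]
wrist_force: [1.6, -1.3, -0.7]
opening: 0.302
```

Run:
```python
from h import *
status()
c=ctrl.camera("wrist");cv2.imwrite("pics/w16.png",c["pixels"])
```

```text
t 22.3 stand mm [ -0.   97.5 279.9] F stand [ 1.5 -1.3 -0.7] open 0.302 q [ 0.03  0.04  1.67  0.    1.43 -1.57]
```

View pics/w16.png

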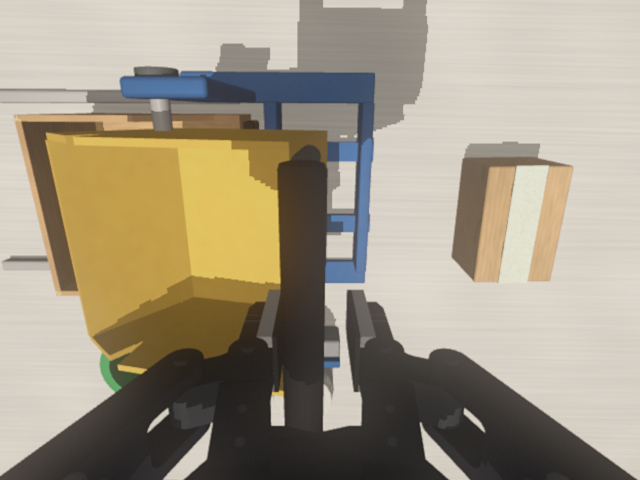

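servo_tool(
  targets=[
    [0,0,0,2,3,0,-0.4],
    [0,0,0,4,6,0,-0.4],
    [0,0,0,7,9,0,-0.4],
    [0,0,0,10,12,0,-0.4],
    [0,0,0,13,15,0,-0.4],
    [0,0,0,16,18,0,-0.4],
    [0,0,0,19,21,0,-0.4],
    [0,0,0,21,23,0,-0.4],
  ],
)

```text
time_s: 23.35
eef_pos: [0.5127, 0.1565, 0.2582]
eef_rot: [0.708, -0.005, 0.706, 0.01]
wrist_force: [-0.4, 0.3, 0.4]
opening: 0.301
```

Run:
```python
from h import *
status()
c=ctrl.camera("wrist");cv2.imwrite("pics/w17.png",c["pixels"])
```

```text
t 23.35 stand mm [-2.000e-01  1.216e+02  2.582e+02] F stand [-0.4  0.3  0.4] open 0.301 q [ 0.07  0.07  1.68  0.01  1.39 -1.52]
```

View pics/w17.png

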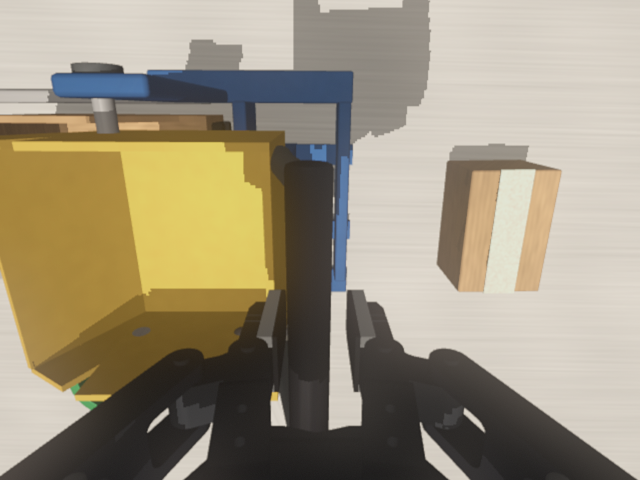

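servo_tool(
  targets=[
    [0,0,0,0,1,0,-0.4],
    [0,0,0,0,2,0,-0.4],
    [0,0,0,0,3,0,-0.4],
    [0,0,0,0,3,0,-0.4],
    [0,0,0,0,4,0,-0.4],
    [0,0,0,0,4,0,-0.4],
    [0,0,0,0,4,0,-0.4],
    [0,0,0,0,4,0,-0.4],
  ],
)

```text
time_s: 24.4
eef_pos: [0.5127, 0.1589, 0.258]
eef_rot: [0.708, -0.006, 0.706, 0.008]
wrist_force: [-0.6, -9.1, 1.0]
opening: 0.3
```

Run:
```python
from h import *
status()
```

```text
t 24.4 stand mm [ -0.3 124.  258. ] F stand [-0.8 -9.1  1. ] open 0.3 q [ 0.08  0.07  1.68  0.    1.39 -1.51]
```

servo_tool(
  targets=[
    [0,0,0,0,2,0,-0.4],
    [0,0,0,0,2.5,0,-0.4],
    [0,0,0,0,3,0,-0.4],
    [0,0,0,0,3,0,-0.4],
    [0,0,0,0,3,0,-0.4],
    [0,0,0,0,3,0,-0.4],
    [0,0,0,0,3,0,-0.4],
    [0,0,0,0,3,0,-0.4],
  ],
)

```text
time_s: 25.4
eef_pos: [0.5127, 0.1589, 0.258]
eef_rot: [0.708, -0.007, 0.706, 0.006]
wrist_force: [-0.5, -13.6, 0.1]
opening: 0.303
```

Run:
```python
from h import *
status()
```

```text
t 25.4 stand mm [-2.00e-01  1.24e+02  2.58e+02] F stand [ -0.7 -13.5   0.1] open 0.303 q [ 0.08  0.07  1.67 -0.    1.39 -1.51]
```

Held at 13.6 N. I'll go slightly firmer to about 16 N, hold it, then ease off.

servo_tool(
  targets=[
    [0,0,0,0,3,0,-0.4],
    [0,0,0,0,3.5,0,-0.4],
    [0,0,0,0,3.5,0,-0.4],
    [0,0,0,0,3.5,0,-0.4],
    [0,0,0,0,3.5,0,-0.4],
    [0,0,0,0,3.5,0,-0.4],
    [0,0,0,0,3.5,0,-0.4],
    [0,0,0,0,3.5,0,-0.4],
  ],
)

```text
time_s: 26.4
eef_pos: [0.5127, 0.1588, 0.2579]
eef_rot: [0.708, -0.009, 0.706, 0.003]
wrist_force: [-0.8, -15.1, 1.1]
opening: 0.304
```

Run:
```python
from h import *
status()
```

```text
t 26.4 stand mm [-2.000e-01  1.239e+02  2.579e+02] F stand [ -1.1 -15.1   1.1] open 0.304 q [ 0.08  0.07  1.67 -0.01  1.39 -1.5 ]
```

servo_tool(
  targets=[
    [0,0,0,0,3.7,0,-0.4],
    [0,0,0,0,3.7,0,-0.4],
    [0,0,0,0,3.7,0,-0.4],
    [0,0,0,0,3.7,0,-0.4],
    [0,0,0,0,2,0,-0.4],
    [0,0,0,0,0,0,-0.4],
    [0,0,0,0,-3,0,-0.4],
    [0,0,0,0,-5,0,-0.3],
  ],
)

```text
time_s: 27.4
eef_pos: [0.5128, 0.1541, 0.258]
eef_rot: [0.708, -0.009, 0.706, 0.003]
wrist_force: [0.7, 0.4, 0.4]
opening: 0.353
```

Run:
```python
from h import *
status();go([(0,118,258)],'y')
c=ctrl.camera("wrist");cv2.imwrite("pics/w18.png",c["pixels"])
```

```text
t 27.4 stand mm [-2.000e-01  1.191e+02  2.580e+02] F stand [0.7 0.4 0.4] open 0.353 q [ 0.08  0.07  1.68 -0.01  1.39 -1.51]
rot [-0.003  0.002  0.008] shift mm [ 0.  -1.1  0.2]
```

View pics/w18.png

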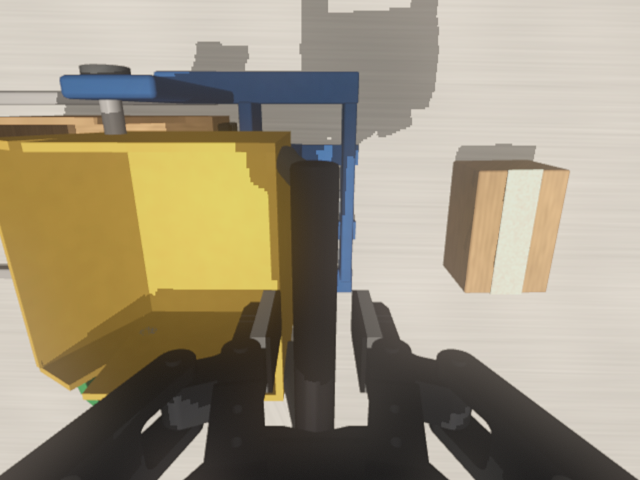

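Both fingers are clear of the bar and the skip is upright and empty. Now I'll raise straight up, opening as I go.

servo_tool(
  targets=[
    [0,0,0,0,-1,0,-0.2],
    [0,0,0,-5,-1,0,-0.1],
    [0,0,0,-20,-1,0,0],
    [0,0,0,-40,-1,0,0],
    [0,0,0,-65,-1,0,0],
    [0,0,0,-100,-1,0,0],
    [0,0,0,-120,25,-30,0],
    [0,0,0,-130,60,-60,0],
  ],
)

```text
time_s: 28.45
eef_pos: [0.4516, 0.2142, 0.3902]
eef_rot: [0.709, -0.008, 0.705, 0.003]
wrist_force: [0.7, 0.3, -0.0]
opening: 0.497
```

servo_tool(
  targets=[
    [0,0,0,0,40,-35,0],
    [0,0,0,0,80,-70,0],
    [0,0,0,0,120,-105,0],
    [0,0,0,0,160,-140,0],
    [0,0,0,0,190,-165,0],
    [0,0,0,0,190,-165,0],
    [0,0,0,0,190,-165,0],
    [0,0,0,0,190,-165,0],
  ],
)

```text
time_s: 29.45
eef_pos: [0.2846, 0.401, 0.3882]
eef_rot: [0.709, -0.007, 0.705, 0.002]
wrist_force: [0.9, 0.1, -0.1]
opening: 0.5
```

Run:
```python
from h import *
status()
c=ctrl.camera("scene");cv2.imwrite("pics/s20.png",cv2.resize(c["pixels"][130:330,190:430],None,fx=3,fy=3,interpolation=cv2.INTER_CUBIC))
c=ctrl.camera("top");cv2.imwrite("pics/t20.png",cv2.resize(c["pixels"][180:360,160:440],None,fx=2.8,fy=2.8,interpolation=cv2.INTER_CUBIC))
hsv=cv2.cvtColor(c["pixels"],cv2.COLOR_BGR2HSV);m=cv2.inRange(hsv,(5,60,30),(19,255,255))
for r in (264,294,324):
    x=np.nonzero(m[r,345:400])[0]+345
    X=plane(c,(x.max()+.5,r),.11);print(r,(Rs.T@(X-O)*1e3).round(1))
k=c["pixels"].max(2)<60
print([np.nonzero(k[r,244:268])[0][0]+244 for r in range(270,330,8)])
```

```text
t 29.45 stand mm [-223.5  370.6  388.2] F stand [ 0.9  0.1 -0.1] open 0.5 q [ 0.72 -0.09  1.58 -0.01  1.65 -0.87]
264 [  70.7 -139.6  110. ]
294 [   2.1 -140.3  110. ]
324 [ -64.9 -138.7  110. ]
[np.int64(251), np.int64(251), np.int64(251), np.int64(251), np.int64(251), np.int64(251), np.int64(251), np.int64(252)]
```

View pics/s20.png

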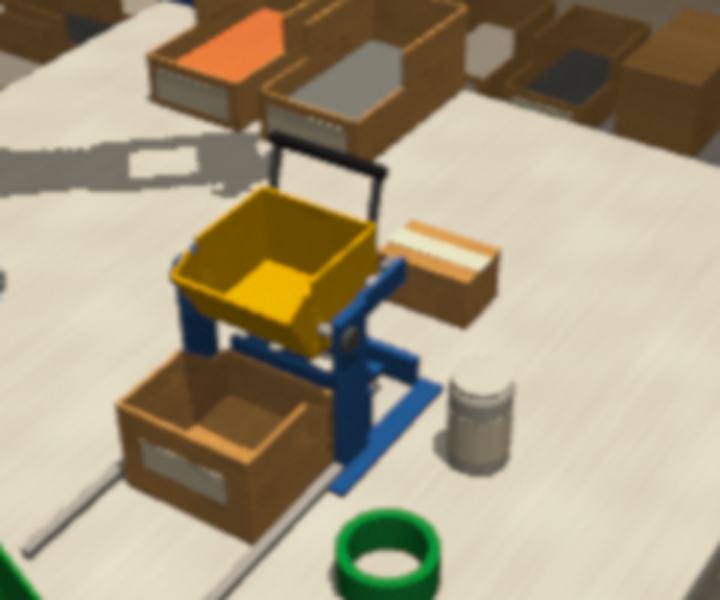

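View pics/t20.png

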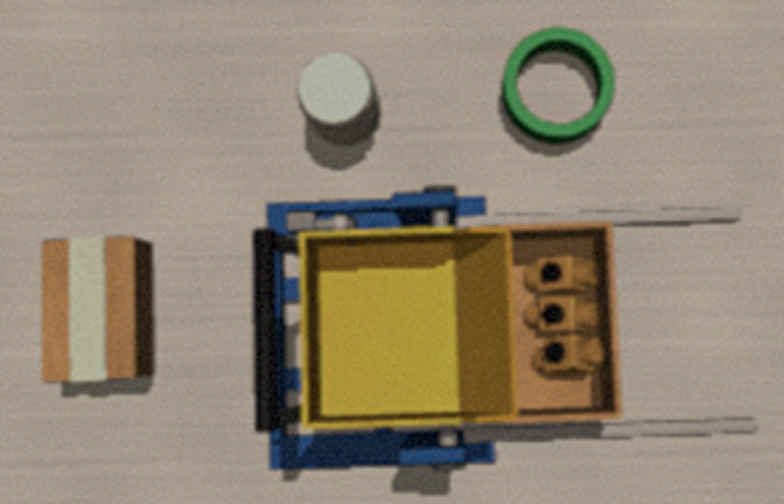

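The final view shows three valves in the bin at crop (550,272), (552,315) and (555,352). The skip is empty, with the bar at the same pixels as at the start. The bin is at the stop and the bystanders have not moved.

```bash
python3 -c "
from bench import ctrl
print(ctrl.hand_in())"
```

```text
the job is handed in; nothing more can be done
None
```

The job is done and handed in, about 29.5 s in on the robot's clock.

- **Bin:** I pushed it along its guides with two fingers until the buffers answered at about 8 N, then backed off. Its back rim sits at about -139.5 mm in the stand's frame (the description puts it at -140), square across its width. It measured the same after the tipping.
- **Tipping:** I stood the fingers astride the bar, pushed the skip past its catch and took it all the way over. Making sure it was on the far stop took about 24 N for a moment, which was more than needed.
- **Return:** I kept the fingers astride the bar and eased the skip back under control, pressed it through the catch, and held it home at 13.6 to 15 N for about 2.5 s before letting go.

The last pictures show all three valves in the bin and the skip empty. The bar is at the same pixels as at the start, and the carton, tape and can have not moved. The robot is clear of everything. None of the checks failed or disagreed. I could not observe the catch click directly; I infer it from the bar position and the hold force.

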